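# Hold the tubing pump open for a tube change

### The job

Open the small tubing pump for a tube change: pull its clear guard door wide open by the bar handle, then swing the spring-loaded pressure arm beside the rotor away from the rotor until it is against its stop. Finish while still holding the arm against the stop with the gripper, guard left open, so that a colleague can lay in the new tube; do not knock the beaker, bottle, rack and dish standing around.

Things in the scene. Friction and masses are not known exactly. Their poses are not given: they have to be found in the camera images.
- pump: white tubing (peristaltic) pump, fixed. Origin: on the bench under the housing; x from its front to its back, y left seen from the front, z up. Housing x -20..+62, y -92..+92, top z = 130 mm. Head in front of it, x -20..-80: sill to z = 24, cheek at left (y +87..+92, top 130), open in front, above and at right once the guard is open
- rotor_axis (a point): centre of the front of the rotor (pump x = -66, y = +22, z = 64 mm): four white rollers, outside radius 30 mm, x -25..-66, so its top is at z = 94 mm. The rotor is locked by its gearbox
- guard_swing (a joint): angle of the clear wrap-round guard door: 0 = shut; grows as its right-hand edge swings out toward the robot and round to the left (clockwise from above); end stop 1.95 rad. Moves lightly, stays where it is left. Starts shut or ajar (up to 0.2 rad)
- guard_hinge (a point): on the guard's upright hinge axis (pump x = -83, y = +91.5 mm), 120 mm above the bench. The guard is an upright clear panel 184 mm wide, z 26..140 mm, 4 mm thick, with clear flanges 60 mm deep along its top edge (z = 138) and right edge that cover the head from above and from the right
- pull_top (a point): top end of the guard's bar handle: upright round steel bar, 10 mm thick, 98 mm long downward from here, 142 mm above the bench, 42 mm in front of the panel, 150 mm from the hinge axis along the panel. Its upper 46 mm stand free above the upper of two stems, so it can be pinched from above and turns in the grip as the guard swings
- guard: the guard door with its handle (origin on its hinge axis at bench level; turns with joint guard_swing)
- shoe_pivot (a joint): angle of the pressure arm: 0 = at rest, its curved shoe by the rollers, kept there by a torsion spring; grows as the arm's upper end swings away from the rotor, to the right seen from the front; against its stop (a rubber-sleeved pin) at 0.55 rad. The spring resists with about 4 N at the finger peg at rest, 7 to 8 N at the stop; let go, the arm flies back
- shoe_axis (a point): front end of the arm's pivot: the pivot axis runs along the pump's x axis, at pump y = -34 mm, z = 34 mm
- peg_mid (a point): middle of the finger peg: round, black, ribbed, 14 mm thick, 36 mm long, lying along the pump's x axis (pump x -34..-70 mm) at the arm's upper end, 88 mm from the pivot axis. At rest at pump y = -32, z = 122 mm; at the stop at y = -78, z = 110 mm. Clear for 25 mm in front, above and at either side when the guard is open
- shoe_arm: the pressure arm: flat steel arm 14 mm wide with a grey curved shoe on the rotor side and the finger peg at its upper end (origin on the pivot axis; 28 mm in front of the pump origin; turns with joint shoe_pivot)
- beaker: empty glass beaker, 69 mm wide, 84 mm tall, origin at the centre of its underside; leave alone
- bottle_buf: white reagent bottle with screw cap, 64 mm wide, 150 mm tall, origin at the centre of its underside; leave alone
- tube_rack: white tube rack 92 x 150 x 40 mm, origin at the centre of its underside; leave alone
- petri_1: petri dish 64 mm wide, 13 mm tall, origin at the centre of its underside; leave alone

How it is judged:
By the outcome, as a careful person would: the job done as asked, in the order asked, and still so for the second after the job is handed in, while the arm keeps its last pose, push and grip.
It also fails if it takes over 58 s, if anything falls off the work surface, if the arm or the gripper's body presses on something with over 40 N, if the wrist force passes 120 N, or if a joint passes its speed limit or range.

### The arm

A 7-joint arm with a two-finger parallel gripper is mounted at the origin on a cart in front of the work surface, level with it; the furniture and walls round the work are solid. World frame = base frame: x ahead of the robot, y to its left, z up, the work surface at z = 0. Lengths are in m, angles in rad, forces in N, time in s.
With the tool pointing down it reaches from about 0.4 to 0.85 m from the base axis. Payload 4.5 kg.
Tool frame: the origin (TCP) lies between the finger pads; the fingertips stand 8 mm ahead of it and the grasp point (between the pads) lies 11 mm behind it (manip.tcp_to_tips is the distance from the TCP to the fingertips, in m); z points along the fingers, y is the line along which they close (so a half turn about z gives the same grasp; the last joint's range is limited). The gripper opens to 88 mm and grips with 3 to 60 N. Pads are 18 mm wide; open, the fingers measure 123 mm over their backs; the gripper's body (75 mm by 187 mm) begins 45 mm behind the grasp point.
Start: joints at [0.034, 0.689, -0.195, 1.565, 0.157, 0.902, -0.215], TCP at [0.625, 0, 0.247] pointing down, gripper open.
Joint ranges: [-3.01, 3.01], [-0.46, 2.08], [-1.47, 1.51], [0.13, 2.56], [-1, 4.14], [0.04, 2.09], [-2.66, 2.66]. Speed limits (rad/s): [2.57, 2.57, 3.14, 3.14, 3.14, 3.14, 3.14].

### API

Orientations are given as [roll, pitch, yaw] about the fixed x, y, z axes, in that order (R = Rz(yaw) Ry(pitch) Rx(roll)).
In Python, from station import manip, imaging, search_frame, tip_of gives the robot as it stands.
- The arm moves only by the tool drive_tool, never from a script. Its arguments are lists of equal length, an entry for each row: "grip": the gripper command: -1 is shut, 1 is fully open, values between are in proportion; "delta_pos": the shift along the tool's x, y, z in m, a list of three; "spin": the turn about the tool's z in rad. A call has exactly 5 rows; each row shifts and turns the commanded pose from where the row before left it, along the tool's axes as they then stand; what a row does not reach is not made up. A row lasts 1/10 s, in which the tool goes at most 50 mm and 8.59 degrees, less where a joint would pass 70% of its speed; a pose out of reach is approached as far as the arm can. A call with a gripper value outside its range is refused whole. The fingers move at their own pace and stop on an object; "grip_force" is the grip in N (left out, the last holds). Time passes only in rows, so rows that do not move let the fingers close, or fill a call up. It gives the time, the measured TCP pose, the force, the opening and the grip force at its end, in the units of the state.
- manip.state(): the state, without advancing time (a new reading comes with each control period).
- imaging.camera(name): name is "scene" or "side" or "wrist"; returns the picture (420x560x3 uint8, blue, green, red); there is no depth.
- imaging.get_calibration(name): a dict with "K" (3x3 intrinsics, pixels), "dist" ([k1, k2, p1, p2, k3] as OpenCV has them; the pictures are not rectified), "xyz" and "orientation" of the camera in the world. Camera axes: x right, y down, z forward; pixel columns grow to the right and rows downward; lengths in m; the calibration is good to about 2 mm. A picture is of the moment at which its call begins: read the wrist's pose just before it. get_calibration takes no time and is no camera call; for the wrist camera it gives the pose at the moment of the call.
- manip.close_job(): hands the job in; it is judged then, once.
Trained networks look in the newest picture that a camera, given by its name, has taken for a name from the list of things; names that differ only in an ending like _2 or _b are one class to them, and where a whole thing is asked for, a point or a joint stands for the part that bears it (a point fixed in the world has none). Each returns a list of dicts, best first, with "confidence" (0 to 1); they miss things now and then, are a little off and sometimes report something else, mostly with a low value. They report only what shows in the picture. A call takes as long as a camera call.
- search_frame(camera, target): "bbox" ([left, top, width, height] in pixels, round what is visible of it).
- tip_of(camera, target): "position" ([column, row] in pixels: a listed point, or the origin of a listed thing).
The state is a dict: "time_s": time; "joint_pos": joint angles; "joint_vel": joint speeds; "joint_efforts": joint torques, N m; "tool_pos": TCP position; "ee_rot": TCP orientation; "wrist_force": force on the tool from outside, world axes, zero at the start; "ft_torque": the same for the moment, N m; "width": finger opening in m; "grip_force": force on a finger pad.
Only numpy, scipy, OpenCV 4.12 (cv2) and the standard library are available. Lean on these libraries where they do the work, as an engineer would, in place of code of your own. Each camera call takes 0.05 s, during which the arm holds its last target. There are 200 camera calls.

## Working session

There is one attempt and no reset: what is moved stays moved. The work goes in short steps, Python scripts to look and compute and a tool call to move; the robot and the scene stay as the last step left them, time stands still between calls to the robot, and variables do not carry over. Pictures are saved under pics/ and viewed, at most 10 in all, crops included, and the job is handed in when it is done.

Besides the shell and the picture viewer there is one more tool, called as name([rows], argument=value, ...), one row to a line, values as JSON. drive_tool: Moves the arm, as the interface text tells. Its arguments: {"type":"object","properties":{"grip":{"type":"array"},"delta_pos":{"type":"array"},"spin":{"type":"array"},"grip_force":{"type":"number"}},"required":["grip","delta_pos","spin"]}

```bash
mkdir -p pics; ls; cat > h.py <<'E'
import numpy as np, cv2
from scipy.spatial.transform import Rotation as R
from station import manip, imaging, search_frame, tip_of
def ray(cal,p):
    u=cv2.undistortPoints(np.array([[p]],float),np.array(cal["K"]),np.array(cal["dist"]))[0,0]
    d=R.from_euler('xyz',cal["orientation"]).apply([u[0],u[1],1]); return np.array(cal["xyz"]),d/np.linalg.norm(d)
def onz(cal,p,z):
    o,d=ray(cal,p); return o+d*(z-o[2])/d[2]
def tri(rs):
    A=sum(np.eye(3)-np.outer(d,d) for o,d in rs); b=sum((np.eye(3)-np.outer(d,d))@o for o,d in rs)
    x=np.linalg.solve(A,b); return x,[np.linalg.norm((np.eye(3)-np.outer(d,d))@(x-o)) for o,d in rs]
def proj(cal,X):
    Rm=R.from_euler('xyz',cal["orientation"]).as_matrix().T
    return cv2.projectPoints(np.array(X,float).reshape(-1,1,3),cv2.Rodrigues(Rm)[0],-Rm@np.array(cal["xyz"]),np.array(cal["K"]),np.array(cal["dist"]))[0][:,0]
E
python3 - <<'E'
from h import *
np.set_printoptions(precision=3,suppress=True)
print(manip.state()); ims=[]
Z=dict(rotor_axis=.064,guard_hinge=.12,pull_top=.142,shoe_axis=.034,peg_mid=.122,pump=0,beaker=0,bottle_buf=0,tube_rack=0,petri_1=0)
cs={}
for c in("scene","side","wrist"):
    cs[c]=imaging.get_calibration(c); im=imaging.camera(c); cv2.imwrite(f"pics/{c}0.png",im); ims.append(im); print(c,cs[c]["xyz"],cs[c]["orientation"])
for n,z in Z.items():
    rs=[]
    for c in("scene","side"):
        r=tip_of(c,n)
        for k in r[:2]:
            print(n,c,np.array(k["position"]),round(k["confidence"],2),onz(cs[c],k["position"],z))
        if r: rs.append(ray(cs[c],r[0]["position"]))
    if len(rs)==2: print("  tri",*tri(rs))
cv2.imwrite("pics/a.png",np.hstack(ims[:2])[:, :])
E
```

```text
pics
{'time_s': 0.0, 'joint_pos': array([ 0.034,  0.69 , -0.195,  1.566,  0.157,  0.903, -0.215]), 'joint_vel': array([ 0.   ,  0.   ,  0.001,  0.001,  0.001, -0.002, -0.   ]), 'joint_efforts': array([  0.   , -52.757,  -1.267, -15.343,  -0.053,   0.007,   0.   ]), 'tool_pos': array([ 0.624, -0.   ,  0.246]), 'ee_rot': array([-3.14 ,  0.   ,  1.571]), 'wrist_force': array([0.264, 1.145, 0.228]), 'ft_torque': array([0.043, 0.02 , 0.065]), 'grip_force': 0.0, 'width': 0.08768936968740763}
scene [-0.3   -0.275  1.246] [-2.446 -0.01  -1.112]
side [-0.522 -0.181  1.304] [-2.373  0.006 -1.279]
wrist [0.626 0.066 0.384] [ 2.881  0.001 -0.   ]
rotor_axis scene [312.1 223.4] 0.66 [0.619 0.052 0.064]
rotor_axis side [307.1 219.3] 0.88 [0.609 0.047 0.064]
  tri [0.63  0.054 0.044] [np.float64(0.0036946357406699524), np.float64(0.0036946357406698557)]
guard_hinge scene [290.4 209.6] 0.62 [0.594 0.112 0.12 ]
pull_top scene [331.2 235.8] 0.62 [ 0.542 -0.033  0.142]
pull_top side [328.7 223. ] 0.93 [ 0.541 -0.031  0.142]
  tri [ 0.552 -0.03   0.129] [np.float64(0.0010263732953936918), np.float64(0.0
[... 450 characters left out ...]
.183  0.002] [np.float64(0.003701663945670989), np.float64(0.0037016639456707995)]
bottle_buf scene [229.  185.7] 0.66 [0.692 0.378 0.   ]
bottle_buf side [216.9 193.1] 0.57 [0.699 0.387 0.   ]
  tri [ 0.702  0.386 -0.008] [np.float64(0.004119045069313964), np.float64(0.004119045069313949)]
tube_rack scene [183.5 192.1] 0.72 [0.6   0.497 0.   ]
tube_rack side [178.4 209.7] 0.71 [0.588 0.482 0.   ]
  tri [0.582 0.48  0.016] [np.float64(0.0069866081583260875), np.float64(0.0069866081583263365)]
petri_1 scene [187.7 240.2] 0.84 [0.44  0.378 0.   ]
petri_1 side [190.5 249.4] 0.5 [0.44  0.377 0.   ]
  tri [0.436 0.374 0.007] [np.float64(0.00010883322363370017), np.float64(0.00010883322363359356)]
```

```bash
python3 - <<'E'
from h import *
s=cv2.imread("pics/scene0.png")[170:320,230:430]; w=cv2.imread("pics/wrist0.png")
a=cv2.resize(s,(800,600),interpolation=cv2.INTER_CUBIC)
cv2.imwrite("pics/s1.png",a); cv2.imwrite("pics/w1.png",w)
print(imaging.get_calibration("wrist")["K"])
for n in ("pull_top","guard_hinge","peg_mid","rotor_axis","shoe_axis","pump"): print(n,tip_of("wrist",n)[:2])
E
```

```text
[[300.96498877   0.         278.17219562]
 [  0.         300.96498877 211.08414677]
 [  0.           0.           1.        ]]
pull_top [{'position': [180.1, 248.9], 'confidence': 0.92}]
guard_hinge [{'position': [241.5, 74.4], 'confidence': 0.87}]
peg_mid []
rotor_axis []
shoe_axis [{'position': [257.5, 93.8], 'confidence': 0.31}]
pump [{'position': [319.9, 169.8], 'confidence': 0.67}]
```

View pics/s1.png

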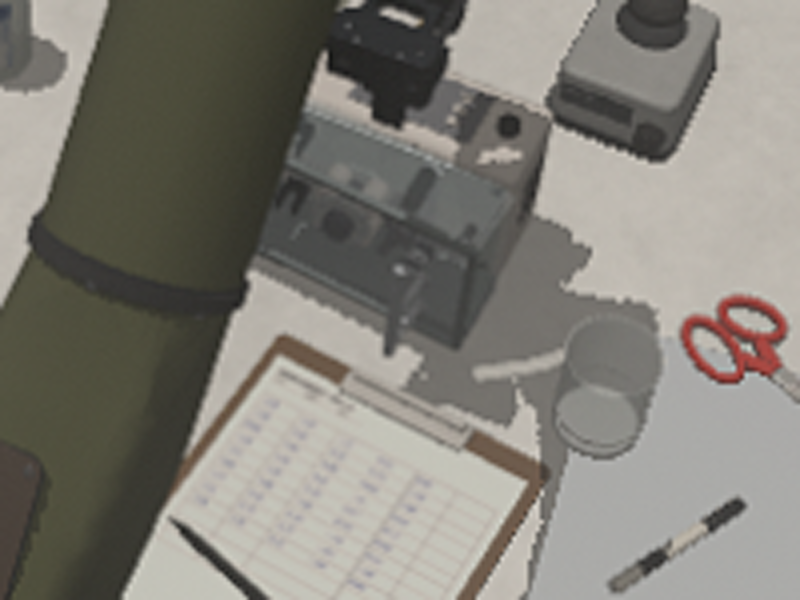

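View pics/w1.png

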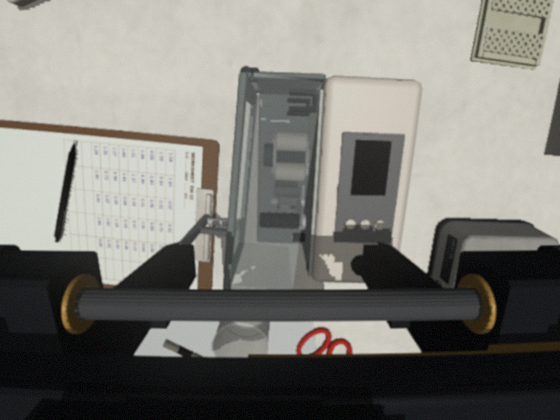

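```bash
python3 - <<'E'
from h import *
np.set_printoptions(precision=4,suppress=True)
c=imaging.get_calibration("wrist")
for p in [(327,77),(420,83),(403,282),(315,279)]: print(onz(c,p,.13))
P=onz(c,(180.1,248.9),.142);H=onz(c,(241.5,74.4),.12);print("pull",P,"hinge",H,np.hypot(*(P-H)[:2]),np.hypot(.15,.042))
print("corner shut edge", onz(c,(232,292),.138))
rs=[ray(c,(180.1,248.9))]+[ray(imaging.get_calibration(n),p) for n,p in (("scene",(331.2,235.8)),("side",(328.7,223)))]
print(tri(rs))
# fit pump pose
from scipy.optimize import least_squares
m=np.array([[-.02,.092,.13],[.062,.092,.13],[.062,-.092,.13],[-.02,-.092,.13],[-.083,.0915,.12]])
px=np.array([(327,77),(420,83),(403,282),(315,279),(241.5,74.4)])
def T(v,m): return R.from_euler('z',v[2]).apply(m)+[v[0],v[1],0]
f=least_squares(lambda v:(proj(c,T(v,m))-px).ravel(),[.68,.01,0],loss="soft_l1");print(f.x,f.fun.reshape(-1,2))
v=f.x
print("hinge",T(v,[-.083,.0915,.12]),"peg",T(v,[-.052,-.032,.122]),T(v,[-.052,-.078,.110]),"axis",T(v,[-.066,.022,.064]))
h=T(v,[-.083,.0915,0])
d=P-h; 
for a in np.arange(-.1,.3,.05):
    print(a,T(v,[-.083,.0915,.142])+R.from_euler('z',v[2]-a).apply([-.042,-.15,0]))
E
```

```text
[0.6646 0.1074 0.13  ]
[0.7395 0.1039 0.13  ]
[ 0.7439 -0.0714  0.13  ]
[ 0.6604 -0.0677  0.13  ]
pull [ 0.541  -0.0328  0.142 ] hinge [0.5961 0.111  0.12  ] 0.15402131392215462 0.15576905982896602
corner shut edge [ 0.5837 -0.0767  0.138 ]
(array([ 0.5412, -0.0323,  0.1425]), [np.float64(0.0003259436479943621), np.float64(0.0013167236617117758), np.float64(0.0016121139418653896)])
[0.6802 0.0191 0.006 ] [[ -6.1239  -4.8305]
 [  3.577  -10.0007]
 [ -1.3085   1.0555]
 [  0.1946   5.1043]
 [  0.7729   1.2009]]
hinge [0.5967 0.1101 0.12  ] peg [ 0.6284 -0.0132  0.122 ] [ 0.6287 -0.0592  0.11  ] axis [0.6141 0.0407 0.064 ]
-0.1 [ 0.5708 -0.0435  0.142 ]
-0.05 [ 0.5631 -0.042   0.142 ]
0.0 [ 0.5556 -0.0401  0.142 ]
0.05000000000000002 [ 0.5481 -0.0379  0.142 ]
0.1 [ 0.5408 -0.0353  0.142 ]
0.15 [ 0.5336 -0.0323  0.142 ]
0.20000000000000004 [ 0.5265 -0.029   0.142 ]
0.25 [ 0.5197 -0.0253  0.142 ]
```

drive_tool([
  [-0.016,-0.041,0],
  [-0.016,-0.042,0],
  [0,0,0],
  [0,0,0],
  [0,0,0],
], grip=[1,1,1,1,1], spin=[0,0,0.143,0.143,0.143])

```text
time_s: 1.95
tool_pos: [0.5418, -0.0322, 0.247]
ee_rot: [3.141, -0.0, 1.135]
wrist_force: [0.7, 0.6, 0.4]
width: 0.0879
grip_force: 0.0
```

drive_tool([
  [0,0,0],
  [0,0,0],
  [0,0,0],
  [0,0,0],
  [0,0,0],
], grip=[1,1,1,1,1], spin=[0.143,0.143,0.143,0.143,0.143])

```text
time_s: 2.45
tool_pos: [0.5421, -0.0318, 0.2469]
ee_rot: [-3.142, -0.0, 0.421]
wrist_force: [0.1, 0.3, -0.5]
width: 0.0883
grip_force: 0.0
```

drive_tool([
  [0,0,0.02],
  [0,0,0.02],
  [0,0,0.02],
  [0,0,0],
  [0,0,0],
], grip=[0,0,0,0,0], spin=[0.143,0.143,0.141,0,0])

```text
time_s: 2.95
tool_pos: [0.5421, -0.0319, 0.1869]
ee_rot: [3.141, 0.0, 0.003]
wrist_force: [0.7, 0.3, 0.4]
width: 0.0502
grip_force: 0.0
```

drive_tool([
  [0,0,0.02],
  [0,0,0.02],
  [0,0,0.02],
  [0,0,0.015],
  [0,0,0],
], grip=[0,0,0,0,0], spin=[0,0,0,0,0])

```text
time_s: 3.45
tool_pos: [0.5418, -0.0319, 0.1114]
ee_rot: [-3.141, 0.001, 0.002]
wrist_force: [-0.3, 0.2, 0.1]
width: 0.0438
grip_force: 0.0
```

drive_tool([
  [0,0,0],
  [0,0,0],
  [0,0,0],
  [0,0,0],
  [0,0,0],
], grip=[-1,-1,-1,-1,-1], spin=[0,0,0,0,0], grip_force=10)

```text
time_s: 3.95
tool_pos: [0.5423, -0.0321, 0.1122]
ee_rot: [3.141, -0.001, -0.0]
wrist_force: [-0.3, -0.3, 4.4]
width: 0.0093
grip_force: 10.0
```

```bash
python3 - <<'E'
from h import *
s=manip.state(); print(s["tool_pos"],s["width"],s["grip_force"],s["wrist_force"])
im=imaging.camera("scene"); im2=imaging.camera("wrist")
cv2.imwrite("pics/b.png",np.hstack([cv2.resize(im[170:320,230:430],(400,300)),cv2.resize(im2,(400,300))]))
h=np.array([.5965,.1105]); p=np.array([.541,-.0325])
a0=.1
for g in np.arange(0,1.9,.15):
    d=R.from_euler('z',-g).as_matrix()[:2,:2]@(p-h); print(round(g,2),(h+d-p).round(4))
E
```

```text
[ 0.54230097 -0.03206152  0.11223536] 0.009340350682528635 9.999879347160459 [-0.26168946 -0.31637609  4.42627571]
0.0 [ 0. -0.]
0.15 [-0.0207  0.0099]
0.3 [-0.0398  0.0228]
0.45 [-0.0567  0.0384]
0.6 [-0.0711  0.0563]
0.75 [-0.0826  0.0762]
0.9 [-0.091   0.0976]
1.05 [-0.0962  0.12  ]
1.2 [-0.0979  0.1429]
1.35 [-0.0962  0.1658]
1.5 [-0.0911  0.1882]
1.65 [-0.0827  0.2096]
1.8 [-0.0712  0.2295]
```

View pics/b.png

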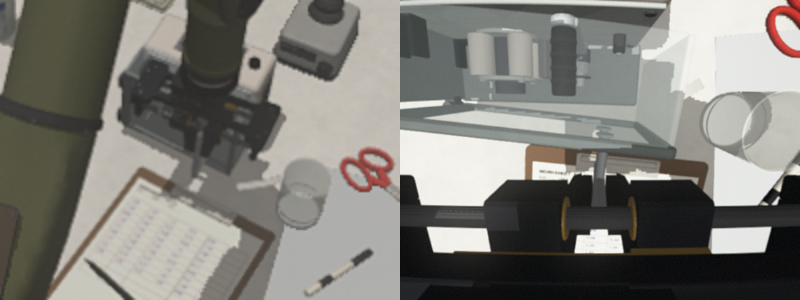

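drive_tool([
  [-0.01,-0.004,0],
  [-0.0107,-0.006,0],
  [-0.0191,-0.0129,0],
  [-0.0169,-0.0156,0],
  [-0.0144,-0.0179,0],
], grip=[-1,-1,-1,-1,-1], spin=[0,0,0,0,0])

```text
time_s: 4.55
tool_pos: [0.4704, 0.0237, 0.1121]
ee_rot: [3.141, -0.001, -0.003]
wrist_force: [1.5, 0.0, 2.5]
width: 0.0094
grip_force: 10.0
```

drive_tool([
  [-0.0115,-0.0199,0],
  [-0.0084,-0.0214,0],
  [-0.0052,-0.0224,0],
  [-0.0017,-0.0229,0],
  [0,0,0],
], grip=[-1,-1,-1,-1,-1], spin=[0,0,0,0,0])

```text
time_s: 5.05
tool_pos: [0.4426, 0.1146, 0.1117]
ee_rot: [-3.139, 0.002, 0.006]
wrist_force: [-3.9, -0.2, 4.8]
width: 0.0092
grip_force: 10.0
```

drive_tool([
  [0.0017,-0.0229,0],
  [0.0051,-0.0224,0],
  [0.0084,-0.0214,0],
  [0.0115,-0.0199,0],
  [0,0,0],
], grip=[-1,-1,-1,-1,-1], spin=[0,0,0,0,0])

```text
time_s: 5.55
tool_pos: [0.4717, 0.2012, 0.1116]
ee_rot: [-3.139, -0.001, 0.004]
wrist_force: [-2.6, 3.0, 2.7]
width: 0.0093
grip_force: 10.0
```

```bash
python3 - <<'E'
from h import *
s=manip.state(); print(s["tool_pos"],s["width"],s["grip_force"],s["wrist_force"],s["joint_pos"])
d=s["tool_pos"][:2]-[.5965,.1105]; print(np.hypot(*d), np.arctan2(-.15,-.042)-np.arctan2(d[1],d[0])+2*np.pi*(d[1]>0))
im=imaging.camera("scene"); im2=imaging.camera("side"); c=[imaging.get_calibration(n) for n in("scene","side")]
for n in("guard_hinge","rotor_axis","shoe_axis","peg_mid"):
    r=[tip_of(k,n)[:1] for k in("scene","side")]; print(n,r)
    if all(r): print(tri([ray(c[i],r[i][0]["position"]) for i in(0,1)]))
cv2.imwrite("pics/c.png",cv2.resize(im[160:310,230:430],(800,600)))
E
```

```text
[0.47173848 0.20118134 0.11156983] 0.009313227339036431 10.001375922001898 [-2.5541072   3.02007437  2.73408346] [-0.62785123  0.78345372  0.22640269  2.02873516 -0.4530974   0.37466029
 -1.60734288]
0.15423534506071904 1.926299159275266
guard_hinge [[{'position': [289.7, 209.9], 'confidence': 0.73}], [{'position': [285.2, 207.2], 'confidence': 0.97}]]
(array([0.60258646, 0.1175939 , 0.10533877]), [np.float64(0.0009796121889980116), np.float64(0.0009796121889980131)])
rotor_axis [[{'position': [313.7, 224.8], 'confidence': 0.74}], [{'position': [307.1, 218.7], 'confidence': 0.72}]]
(array([0.64035253, 0.0537896 , 0.03240746]), [np.float64(1.2940317888784875e-05), np.float64(1.2940317888935468e-05)])
shoe_axis [[{'position': [332.0, 238.2], 'confidence': 0.65}], [{'position': [326.6, 222.9], 'confidence': 0.54}]]
(array([ 0.56512402, -0.02569465,  0.10871257]), [np.float64(0.006453520171734572), np.float64(0.006453520171734507)])
peg_mid [[{'position': [335.0, 214.2], 'confidence': 0.85}], [{'position': [331.3, 206.8], 'confidence': 0.48}]]
(array([ 0.60053954, -0.02146515,  0.15541337]), [np.float64(0.005659213271022114), np.float64(0.0056592132710222755)])
```

View pics/c.png

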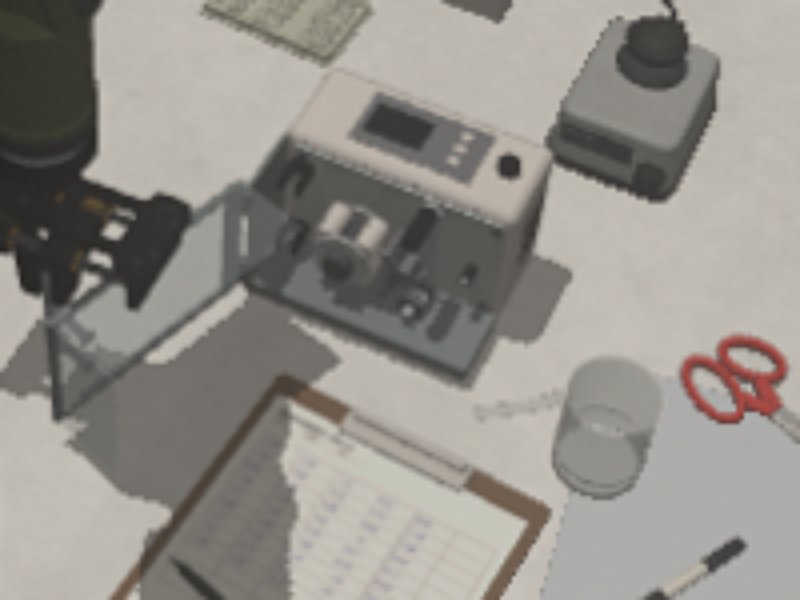

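drive_tool([
  [0,0,0],
  [0,0,0],
  [0,0,0],
  [0,0,-0.03],
  [0,0,-0.04],
], grip=[-0.45,-0.45,-0.45,-0.45,-0.45], spin=[0,0,0,0,0])

```text
time_s: 6.55
tool_pos: [0.4701, 0.1964, 0.1812]
ee_rot: [3.139, 0.003, -0.001]
wrist_force: [0.2, 0.7, -0.3]
width: 0.0245
grip_force: 0.0
```

drive_tool([
  [0,0,-0.04],
  [0.01,0.04,0],
  [0.015,0.045,0],
  [0.015,0.045,0],
  [0.01,0.045,0],
], grip=[-0.45,-0.45,-0.45,-0.45,-0.45], spin=[0,0,0,0,0])

```text
time_s: 7.05
tool_pos: [0.5219, 0.0203, 0.222]
ee_rot: [3.141, -0.002, -0.0]
wrist_force: [0.8, 0.9, -0.2]
width: 0.0246
grip_force: 0.0
```

drive_tool([
  [0,0.04,0],
  [0,0,0],
  [0,0,0],
  [0,0,0],
  [0,0,0],
], grip=[-0.45,-0.45,-0.45,-0.45,-0.45], spin=[0,0,0,0,0])

```text
time_s: 7.55
tool_pos: [0.5208, -0.0156, 0.2216]
ee_rot: [-3.141, 0.0, 0.003]
wrist_force: [-0.6, -0.0, 0.5]
width: 0.0242
grip_force: 0.0
```

```bash
python3 - <<'E'
from h import *
np.set_printoptions(precision=4,suppress=True)
s=manip.state(); print(s["tool_pos"],s["ee_rot"],s["width"])
c=imaging.get_calibration("wrist"); im=imaging.camera("wrist"); cv2.imwrite("pics/d.png",im)
sc=imaging.get_calibration("scene"); imaging.camera("scene")
for n,z in dict(peg_mid=.122,rotor_axis=.064,guard_hinge=.12,shoe_axis=.034,pull_top=.142).items():
    for k,cc in(("wrist",c),("scene",sc)):
        for r in tip_of(k,n)[:1]: print(n,k,r,onz(cc,r["position"],z))
print(search_frame("wrist","peg_mid")[:2])
E
```

```text
[ 0.5208 -0.0156  0.2216] [-3.1408  0.0001  0.0027] 0.024165261380366433
peg_mid wrist {'position': [274.2, 77.9], 'confidence': 0.9} [ 0.6259 -0.0126  0.122 ]
peg_mid scene {'position': [333.2, 214.6], 'confidence': 0.59} [ 0.63  -0.005  0.122]
rotor_axis wrist {'position': [217.1, 103.4], 'confidence': 0.86} [0.613  0.0414 0.064 ]
rotor_axis scene {'position': [331.2, 236.3], 'confidence': 0.74} [ 0.5994 -0.0171  0.064 ]
guard_hinge wrist {'position': [109.5, 121.4], 'confidence': 0.92} [0.5957 0.1153 0.12  ]
guard_hinge scene {'position': [289.5, 209.0], 'confidence': 0.7} [0.5947 0.1154 0.12  ]
shoe_axis wrist {'position': [276.0, 92.7], 'confidence': 0.65} [ 0.626  -0.0133  0.034 ]
shoe_axis scene {'position': [331.1, 237.0], 'confidence': 0.71} [ 0.6197 -0.0113  0.034 ]
pull_top wrist {'position': [22.8, 281.2], 'confidence': 0.74} [0.4691 0.1963 0.142 ]
[{'bbox': [246.2, 42.5, 44.0, 61.5], 'confidence': 0.73}, {'bbox': [2.7, 235.3, 1.9, 10.8], 'confidence': 0.64}]
```

View pics/d.png

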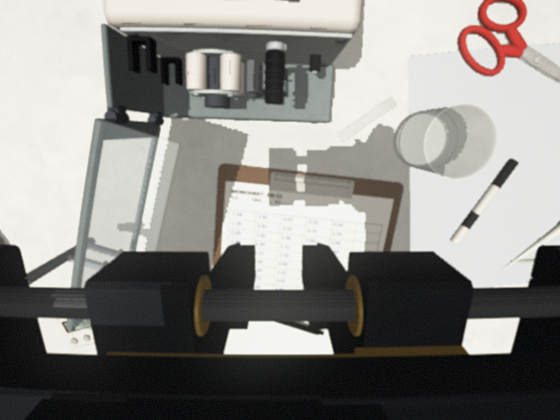

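drive_tool([
  [0.035,-0.001,0],
  [0.035,-0.001,0],
  [0.033,-0.001,0],
  [0,0,0.03],
  [0,0,0.03],
], grip=[-0.43,-0.43,-0.43,-0.43,-0.43], spin=[0,0,0,0,0])

```text
time_s: 8.7
tool_pos: [0.6255, -0.0144, 0.1614]
ee_rot: [3.141, -0.003, 0.0]
wrist_force: [0.3, 0.5, -0.4]
width: 0.025
grip_force: 0.0
```

```bash
python3 - <<'E'
from h import *
s=manip.state(); print(s["tool_pos"],s["ee_rot"],s["width"])
c=imaging.get_calibration("side"); im=imaging.camera("side"); 
a=im[150:270,250:410]; b=imaging.camera("scene")[160:280,255:415]
cv2.imwrite("pics/e.png",np.vstack([cv2.resize(x,(400,300),interpolation=cv2.INTER_CUBIC) for x in(a,b)]))
E
```

```text
[ 0.62553863 -0.0143788   0.16142044] [ 3.14146226e+00 -3.16380459e-03  3.13734242e-04] 0.02503400934953539
```

View pics/e.png

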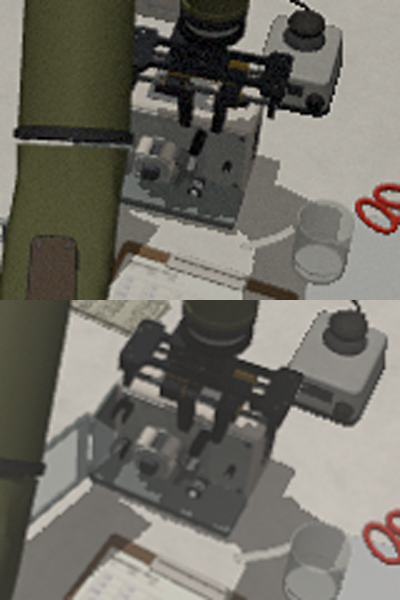

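drive_tool([
  [0,-0.001,0.012],
  [0,0,0.012],
  [0,0,0.006],
  [0,0,0],
  [0,0,0],
], grip=[-0.43,-0.43,-0.43,-0.43,-0.43], spin=[0,0,0,0,0])

```text
time_s: 9.3
tool_pos: [0.6241, -0.0135, 0.1322]
ee_rot: [3.142, -0.001, -0.0]
wrist_force: [1.0, -0.2, -0.2]
width: 0.025
grip_force: 0.0
```

Tips at z = 0.124, below the peg's top, no contact; go on and close.

drive_tool([
  [0,0,0.01],
  [0,0,0.01],
  [0,0,0.001],
  [0,0,0],
  [0,0,0],
], grip=[-0.43,-0.43,-0.43,-0.43,-0.43], spin=[0,0,0,0,0])

```text
time_s: 9.8
tool_pos: [0.624, -0.0135, 0.1108]
ee_rot: [3.141, -0.0, -0.0]
wrist_force: [-0.1, -0.6, -0.7]
width: 0.0249
grip_force: 0.0
```

drive_tool([
  [0,0,0],
  [0,0,0],
  [0,0,0],
  [0,0,0],
  [0,0,0],
], grip=[-1,-1,-1,-1,-1], spin=[0,0,0,0,0], grip_force=25)

```text
time_s: 10.3
tool_pos: [0.624, -0.0124, 0.1111]
ee_rot: [-3.14, -0.001, 0.0]
wrist_force: [-0.9, 3.9, 4.7]
width: 0.0122
grip_force: 24.1
```

drive_tool([
  [0,0.0097,0.0003],
  [0,0.0095,0.0014],
  [0,0.0094,0.0024],
  [0,0.009,0.0034],
  [0,0,0],
], grip=[-1,-1,-1,-1,-1], spin=[0,0,0,0,0])

```text
time_s: 10.8
tool_pos: [0.6229, -0.0482, 0.102]
ee_rot: [-3.137, 0.003, 0.0]
wrist_force: [-0.8, 8.1, 1.1]
width: 0.0121
grip_force: 24.6
```

drive_tool([
  [0,0.0043,0.0022],
  [0,0.0043,0.0022],
  [0,0,0],
  [0,0,0],
  [0,0,0],
], grip=[-1,-1,-1,-1,-1], spin=[0,0,0,0,0])

```text
time_s: 11.3
tool_pos: [0.6226, -0.0553, 0.0981]
ee_rot: [-3.136, 0.003, 0.002]
wrist_force: [-0.6, 8.2, 2.7]
width: 0.0123
grip_force: 24.5
```

drive_tool([
  [0,0.0015,0.0008],
  [0,0.0015,0.0008],
  [0,0,0],
  [0,0,0],
  [0,0,0],
], grip=[-1,-1,-1,-1,-1], spin=[0,0,0,0,0])

```text
time_s: 11.8
tool_pos: [0.6226, -0.0579, 0.0964]
ee_rot: [-3.135, 0.004, 0.002]
wrist_force: [-1.2, 9.5, 2.0]
width: 0.0119
grip_force: 24.5
```

drive_tool([
  [0,0.0015,0.0008],
  [0,0.0015,0.0008],
  [0,0,0],
  [0,0,0],
  [0,0,0],
], grip=[-1,-1,-1,-1,-1], spin=[0,0,0,0,0])

```text
time_s: 12.3
tool_pos: [0.6226, -0.0588, 0.0957]
ee_rot: [-3.132, 0.004, 0.004]
wrist_force: [-2.6, 12.5, 7.6]
width: 0.0119
grip_force: 24.0
```

drive_tool([
  [0,0.0015,0.0005],
  [0,0.0015,0.0005],
  [0,0,0],
  [0,0,0],
  [0,0,0],
], grip=[-1,-1,-1,-1,-1], spin=[0,0,0,0,0], grip_force=32)

```text
time_s: 12.8
tool_pos: [0.6226, -0.0591, 0.0955]
ee_rot: [-3.129, 0.004, 0.005]
wrist_force: [-5.1, 17.2, 15.6]
width: 0.0115
grip_force: 30.3
```

```bash
python3 - <<'E'
from h import *
s=manip.state(); print(s["tool_pos"],s["width"],s["wrist_force"])
a=imaging.camera("side")[150:270,250:410]; b=imaging.camera("scene")[160:310,230:430]; w=imaging.camera("wrist")
cv2.imwrite("pics/f.png",np.hstack([cv2.resize(x,(400,300),interpolation=cv2.INTER_CUBIC) for x in(b,w)]))
E
```

```text
[ 0.62260921 -0.05906299  0.09551639] 0.011542764219978116 [-5.0873481  17.21590661 15.610049  ]
```

View pics/f.png

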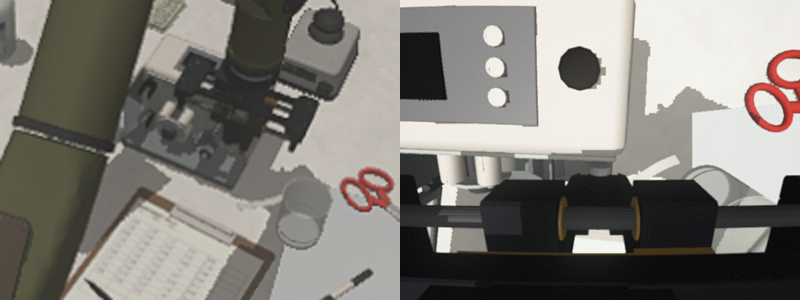

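drive_tool([
  [0,0,-0.001],
  [0,0,0],
  [0,0,0],
  [0,0,0],
  [0,0,0],
], grip=[-1,-1,-1,-1,-1], spin=[0,0,0,0,0])

```text
time_s: 13.45
tool_pos: [0.6226, -0.0589, 0.0956]
ee_rot: [-3.129, 0.004, 0.005]
wrist_force: [-3.2, 17.1, 9.6]
width: 0.0114
grip_force: 30.8
```

```bash
python3 -c "
from station import manip; print(manip.close_job())"
```

```text
the job is handed in; nothing more can be done
None
```

I handed the job in at about 13.5 s. The guard stands open at roughly 1.9 of 1.95 rad. The gripper holds the pressure arm against its stop with about 20 N, against the spring's 7 to 8 N. The beaker, bottle, rack and dish were not touched.

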